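# Set out the ink-mixing bench

### The job

Set out the ink bench: on the long board with three cork pads, stand the spray can centred on the end pad next to the round white tub, the lidded glass jar on the pad at the other end, and the flat oil tin on the middle pad between them. Centre the wide ink tin on the round wooden stand and the small ink tin centred on top of it. Keep all five upright the whole time, and leave the ink knife where it lies.

Things in the scene. Friction and masses are not known exactly. Their poses are not given: they have to be found in the camera images.
- spray_can: Loose plain aluminium spray can without cap, 50 mm diameter and straight up to 78 mm, then a shoulder narrowing to 26 mm across at 90 mm, with a white nozzle (20 mm across) up to 105 mm. About 0.15 to 0.31 kg. Origin: centre of its underside, z up.
- jar: Loose round glass jar with dark contents and a black screw lid: glass 52 mm diameter from 0 to 46 mm, lid 56 mm diameter from 46 to 60 mm high. About 0.14 to 0.28 kg. Origin: centre of its underside, z up.
- oil_tin: Loose flat rectangular aluminium oil tin: 36 mm along its x, 62 mm along its y, 60 mm high, with a black screw cap (20 mm across, 12 mm high) on top, 17 mm off centre towards +y. About 0.15 to 0.31 kg. Starts at any yaw; it may be set down at any yaw. Origin: centre of its underside, z up.
- wide_tin: Loose wide, low steel ink tin with a paper band, 66 mm diameter, 42 mm high, flat top. About 0.21 to 0.42 kg. Origin: centre of its underside, z up.
- small_tin: Loose small steel ink tin with a paper band, 42 mm diameter, 34 mm high, flat top. About 0.06 to 0.11 kg. Origin: centre of its underside, z up.
- board: Fixed wooden board on the bench, 90 mm along its x, 290 mm along its y, top at 12 mm. Three flush cork pads (76 mm across) centred at x = 0, y = -95, 0, +95 mm. Origin: centre of its underside. In the left or right half of the bench, turned up to 11 degrees. The tub stands past one end; past the other, 195 to 200 mm from the board's centre, a fixed 70 mm square box of paper cards, 51 mm high.
- stand: Fixed round wooden stand, a plain disc of 110 mm diameter, flat top 15 mm above the bench. Origin: centre of its underside.
- tub: Fixed open round white plastic mixing tub, 76 mm across the rim, 50 mm high, on the bench just beyond one end of the board (either end), centred 195 to 200 mm from the board's centre. It marks that end. Origin: centre of its underside.
- ink_knife: Bystander: loose ink knife (spatula), 210 mm long, lying across the bench beyond the board and stand; flat, under 30 mm high. Leave it alone.
Not all that is in view belongs to the job. What is shaped like the spray_can but red is not meant.

How it is judged (in metres and radians):
At the end, for the whole second after the job is handed in: All upright, let go, at rest. On the board, within 15 mm of the pad centre along and across: spray can (end pad by the tub), jar (other end), oil tin (middle). Wide tin on the stand within 15 mm of its centre; small tin on the wide tin within 12 mm of its centre (((y of tub in the frame of board above 0 m and x of spray_can in the frame of board between -0.015 and 0.015 m and y of spray_can in the frame of board between 0.08 and 0.11 m and x of jar in the frame of board between -0.015 and 0.015 m and y of jar in the frame of board between -0.11 and -0.08 m) or (y of tub in the frame of board below 0 m and x of spray_can in the frame of board between -0.015 and 0.015 m and y of spray_can in the frame of board between -0.11 and -0.08 m and x of jar in the frame of board between -0.015 and 0.015 m and y of jar in the frame of board between 0.08 and 0.11 m)) and x of oil_tin in the frame of board between -0.015 and 0.015 m and y of oil_tin in the frame of board between -0.015 and 0.015 m and z of spray_can in the frame of board between 0.009 and 0.015 m and z of jar in the frame of board between 0.009 and 0.015 m and z of oil_tin in the frame of board between 0.009 and 0.015 m and horizontal distance between wide_tin and stand below 0.015 m and height (world z) of wide_tin between 0.012 and 0.018 m and horizontal distance between small_tin and wide_tin below 0.012 m and z of small_tin in the frame of wide_tin between 0.039 and 0.045 m and angle between each of wide_tin, small_tin, spray_can, jar, oil_tin's own z axis and vertical below 0.08 rad and linear speed of each of wide_tin, small_tin, spray_can, jar, oil_tin below 0.02 m/s); the robot touches nothing.
It fails at once if one of the five things is tipped over (more than about 45 degrees) (angle between any of wide_tin, small_tin, spray_can, jar, oil_tin's own z axis and vertical above 0.8 rad).
It fails at once if the ink knife is shifted by more than 25 mm (distance of ink_knife from where it was at the start of the episode above 0.025 m).
It also fails if it takes over 120 s, if anything falls off the work surface, if the arm or the gripper's body presses on something with over 40 N, if the wrist force passes 120 N, or if a joint passes its speed limit or range.

### The arm

A 6-joint arm with a two-finger parallel gripper is mounted at the origin on the work surface. World frame = base frame: x ahead of the robot, y to its left, z up, the work surface at z = 0. Lengths are in mm, angles in rad, forces in N, time in s.
With the tool pointing down it reaches from about 350 to 775 mm from the base axis. Payload 7.3 kg.
Tool frame: the origin (TCP) lies midway between the tips of the shut fingers; the grasp point (between the pads) lies 19 mm behind it; z points along the fingers, y is the direction in which the jaws open and shut (so a half turn about z gives the same grasp; the last joint's range is limited). The gripper opens to 92 mm and grips with 3 to 60 N. Pads are 19 mm wide; open, the fingers measure 130 mm over their backs; the gripper's body (75 mm by 190 mm) begins 47 mm behind the grasp point.
Start: joints at [-1.353, 0.342, 1.524, -0, 1.275, -0.146], TCP at [186.833, -490.651, 226.741] pointing down, gripper open.
Joint ranges: [-2.53, 2.53], [-0.77, 2.02], [0.04, 2.7], [-1, 4.14], [0.28, 2.66], [-3.11, 3.11]. Speed limits (rad/s): [2.57, 2.57, 3.14, 3.14, 3.14, 3.14].

### API

Orientations are given as [roll, pitch, yaw] about the fixed x, y, z axes, in that order (R = Rz(yaw) Ry(pitch) Rx(roll)).
In Python, from plant import sensors, imaging, ticket gives the robot as it stands. The module is installed in compiled form; this text tells all that it offers.
- The arm moves only by the tool arm_command, never from a script. Its argument "increments" is one flat list of numbers, 5 for each row, row after row: the closure, from 0 (fully open) to 1 (shut), then the shift along the tool's x, y, z in mm, then the turn about the tool's z in degrees. In form: [hand, dx, dy, dz, spin, hand, dx, dy, dz, spin, ...]. A call has 1 to 20 rows; each row is the pose to reach, as a shift and turn from the pose commanded when the call began, along the tool's axes at that moment; what a row does not reach only later rows make up. A row lasts 1/8 s, in which the tool goes at most 62.5 mm and 10.7 degrees, less where a joint would pass 70% of its speed; a pose out of reach is approached as far as the arm can. A call with a gripper value outside its range is refused whole. The fingers move at their own pace and stop on an object; the grip force is fixed at half the most. Time passes only in rows, so rows that repeat a pose let the fingers close. It gives the time, the measured TCP pose, the force and the opening at its end, in the units of the state.
- sensors.get_obs(): the state, without advancing time (a new reading comes with each control period).
- imaging.capture(name): name is "side" or "top"; returns the picture (480x640x3 uint8, blue, green, red); there is no depth.
- imaging.calibration(name): a dict with "fx", "fy", "cx", "cy" (pixels), "D" ([k1, k2, p1, p2, k3] as OpenCV has them; the pictures are not rectified), "world_to_cam" (4x4, takes a point from world to camera coordinates). Camera axes: x right, y down, z forward; pixel columns grow to the right and rows downward; lengths in mm; the calibration is good to about 2 mm. A picture is of the moment at which its call begins. calibration takes no time and is no camera call.
- ticket.close_job(): hands the job in, once; it reports no verdict.
The state is a dict: "time": time; "joint_positions": joint angles; "dq": joint speeds; "tau": joint torques, N m; "tool_pos": TCP position; "tcp_rot": TCP orientation; "contact_force": force on the tool from outside, world axes, zero at the start; "moment": the same for the moment, N m; "grip_width": finger opening in mm.
Only numpy, scipy, OpenCV 4.12 (cv2) and the standard library are available. Lean on these libraries where they do the work, as an engineer would, in place of code of your own. Each camera call takes 0.05 s, during which the arm holds its last target. There are 200 camera calls.

## Working session

There is one attempt and no reset: what is moved stays moved. The work goes in short steps, Python scripts to look and compute and a tool call to move; the robot and the scene stay as the last step left them, time stands still between calls to the robot, and variables do not carry over. Pictures are saved under pics/ and viewed, about 12 in all and at most 16, crops included, and the job is handed in when it is done.

Besides the shell and the picture viewer there is one more tool, called after "Call:" in YAML: its name, and indented under it one key for each argument. arm_command: Moves the arm, as the interface text tells. Its arguments: {"type":"object","properties":{"increments":{"type":"array","items":{"type":"number"}}},"required":["increments"]}

```bash
mkdir -p pics; python3 - <<'E'
from plant import sensors, imaging
import cv2
for n in ("top","side"):
    cv2.imwrite(f"pics/{n}0.png",imaging.capture(n)); c=imaging.calibration(n); print(n,c)
print(sensors.get_obs())
E
```

```text
top {'fx': 468.8943731669694, 'fy': 468.8943731669694, 'cx': 318.0689489658537, 'cy': 234.97330505504675, 'D': array([-0.01454215,  0.        ,  0.        ,  0.        ,  0.        ]), 'world_to_cam': array([[-2.81171091e-03, -9.99364725e-01,  3.55280365e-02,
         3.11046423e+01],
       [-9.91694530e-01, -1.78179303e-03, -1.28603207e-01,
         5.61118997e+02],
       [ 1.28584812e-01, -3.55945544e-02, -9.91059521e-01,
         8.89876549e+02],
       [ 0.00000000e+00,  0.00000000e+00,  0.00000000e+00,
         1.00000000e+00]])}
side {'fx': 442.00841851641013, 'fy': 442.00841851641013, 'cx': 322.0703057487373, 'cy': 234.95554464407417, 'D': array([-0.0281427,  0.       ,  0.       ,  0.       ,  0.       ]), 'world_to_cam': array([[ 9.68670253e-01, -2.47832301e-01, -1.60340995e-02,
        -5.24601456e+02],
       [-1.92733638e-01, -7.09455907e-01, -6.77883516e-01,
         1.83500211e+02],
       [ 1.56625945e-01,  6.59735906e-01, -7.34994454e-01,
         7.61486900e+02],
       [ 0.00000000e+00,  0.00000000e+00,  0.00000000e+00,
         1.00000000e+00]])}
{'time': 0.1, 'joint_positions': array([-1.35300441e+00,  3.42633316e-01,  1.52490108e+00,  4.69491085e-06,
        1.27539217e+00, -1.46005293e-01]), 'dq': array([ 0.00220353, -0.0014623 , -0.00251851,  0.00173949,  0.00183095,
        0.00048735]), 'tau': array([ 1.41642671e-03, -4.32007778e+01, -2.44693887e+01,  7.18870014e-02,
        5.25766995e-02, -4.58388502e-05]), 'tool_pos': array([ 186.7512151 , -490.28590395,  226.13182259]), 'tcp_rot': array([-3.14027358e+00, -1.98509306e-04,  3.63795712e-01]), 'contact_force': array([-0.1811481 ,  0.42025242, -0.2264495 ]), 'moment': array([-0.04358775,  0.016447  ,  0.00710726]), 'grip_width': 91.96446973404471}
```

View pics/top0.png

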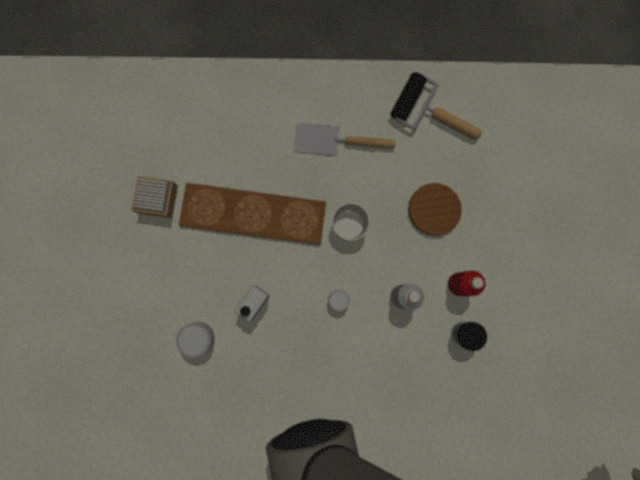

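View pics/side0.png

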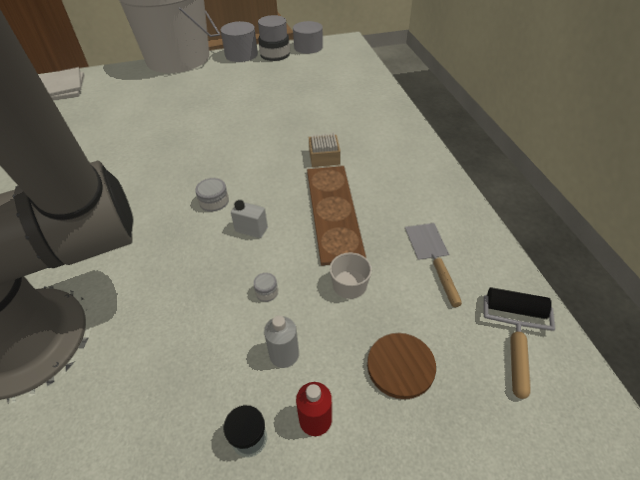

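The two pictures show the board at (253,213) in the top view with the tub at its right end (350,222). They also show the stand (435,209), oil tin (252,303), wide tin (195,341), small tin (339,301), spray can (407,296), red decoy (467,283) and jar (471,336). Next I'll enlarge crops.

```bash
cat > h.py <<'E'
import numpy as np, cv2
from plant import imaging, sensors
def px2w(name,uv,z):
    c=imaging.calibration(name); K=np.array([[c['fx'],0,c['cx']],[0,c['fy'],c['cy']],[0,0,1]])
    p=cv2.undistortPoints(np.array(uv,float).reshape(-1,1,2),K,np.array(c['D'])).reshape(-1,2)
    T=c['world_to_cam']; R=T[:3,:3]; C=-R.T@T[:3,3]
    d=np.c_[p,np.ones(len(p))]@R
    z=np.broadcast_to(z,len(p))
    return C[:2]+d[:,:2]*((z-C[2])/d[:,2])[:,None]
def w2px(name,P):
    c=imaging.calibration(name); K=np.array([[c['fx'],0,c['cx']],[0,c['fy'],c['cy']],[0,0,1]])
    T=c['world_to_cam']; q,_=cv2.projectPoints(np.array(P,float).reshape(-1,1,3),cv2.Rodrigues(T[:3,:3])[0],T[:3,3],K,np.array(c['D']))
    return q.reshape(-1,2)
def crop(img,x0,y0,w,h,s,name,step=20):
    o=cv2.resize(img[y0:y0+h,x0:x0+w],None,fx=s,fy=s,interpolation=cv2.INTER_CUBIC)
    o=cv2.convertScaleAbs(o,alpha=1.6)
    for x in range(-(-x0//step)*step,x0+w,step):
        X=int((x-x0)*s); cv2.line(o,(X,0),(X,8),(0,255,255),1); cv2.putText(o,str(x),(X,20),0,.4,(0,255,255),1)
    for y in range(-(-y0//step)*step,y0+h,step):
        Y=int((y-y0)*s); cv2.line(o,(0,Y),(8,Y),(0,255,255),1); cv2.putText(o,str(y),(10,Y+4),0,.4,(0,255,255),1)
    cv2.imwrite(name,o)
E
python3 - <<'E'
from h import *
t=cv2.imread('pics/top0.png')
crop(t,125,170,250,196,3.2,'pics/tl.png'); crop(t,320,170,180,190,3.15,'pics/tr.png')
E
```

```text
(no output)
```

View pics/tl.png

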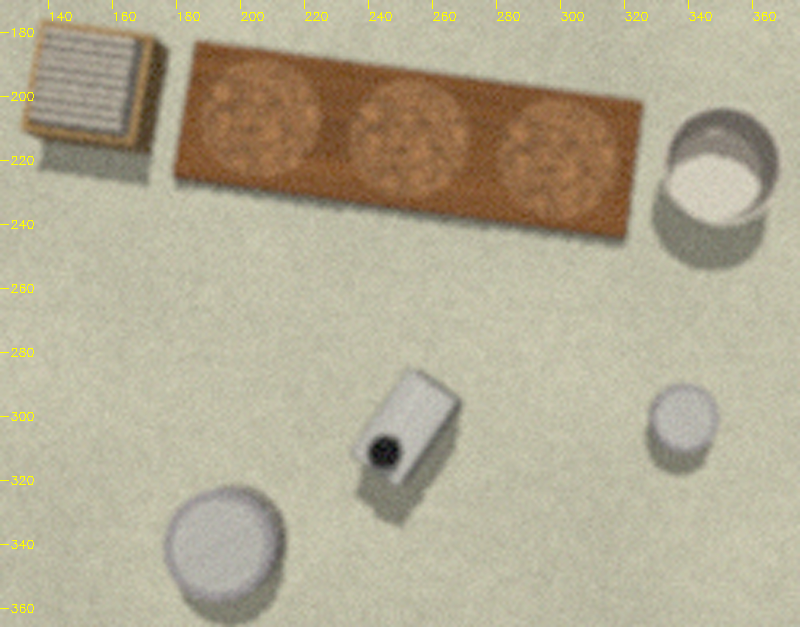

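View pics/tr.png

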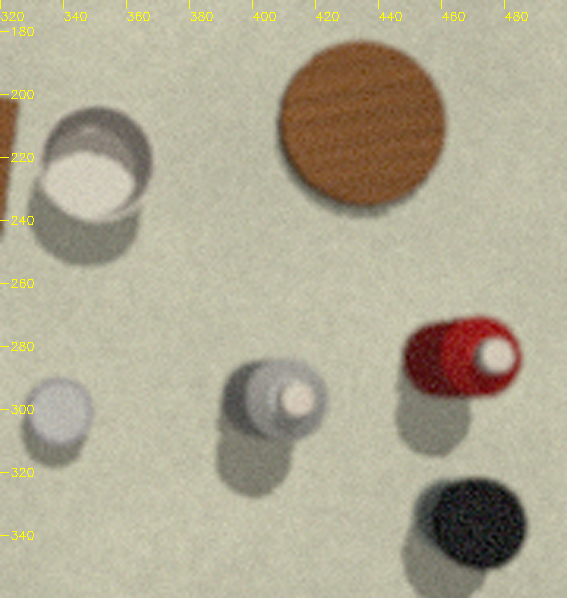

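The crops give these points. Pads are at crop px (262,118), (409,137) and (556,157). The wide tin top is at (221,543), the small tin top at (684,418) and the oil tin cap at (385,452). In the right-hand crop, the stand is at (362,123), the spray nozzle at (298,398) and the jar lid at (479,524).

```bash
python3 - <<'E'
from h import *
L=lambda *p:[(125+x/3.2,170+y/3.2) for x,y in p]
R=lambda *p:[(320+x/3.15,170+y/3.15) for x,y in p]
n=lambda s,a:print(s,np.round(a,1).tolist())
pads=px2w('top',L((262,118),(409,137),(556,157)),12); n('pads',pads)
b=px2w('top',L((197,42),(642,102),(624,239),(175,179)),12); n('board',b); n('bc',b.mean(0)); n('sides',np.linalg.norm(b-np.roll(b,-1,0),axis=1))
n('dir', np.degrees(np.arctan2(*(b[0]+b[3]-b[1]-b[2])[::1])))
D={'wide':(L((221,543)),42),'small':(L((684,418)),34),'cap':(L((385,452)),72),'stand':(R((362,123)),15),'spray':(R((298,398)),105),'sprayshoulder':(R((286,399)),78),'jar':(R((479,524)),60),'red':(R((497,356)),105),'tub':(R((97,162)),50)}
W={}
for k,(p,z) in D.items(): W[k]=px2w('top',p,z)[0]; n(k,W[k])
o=px2w('top',L((417,370),(461,402),(398,484),(353,452)),60); n('oil',o); n('oc',o.mean(0)); n('os',np.linalg.norm(o-np.roll(o,-1,0),axis=1))
n('oilyaw',[np.degrees(np.arctan2(*(W['cap']-o.mean(0))[::-1])),np.degrees(np.arctan2(*((o[2]+o[3]-o[0]-o[1])[::-1]))),np.linalg.norm(W['cap']-o.mean(0))])
for k,z in (('wide',42),('small',34),('cap',72),('stand',15),('spray',105),('jar',60),('red',105)): n('side '+k,w2px('side',[*W[k],z])[0])
s=cv2.imread('pics/side0.png')
for k,z in (('wide',42),('small',34),('cap',72),('stand',15),('spray',105),('jar',60),('red',105)):
    q=w2px('side',[*W[k],z])[0]; cv2.drawMarker(s,tuple(int(round(a)) for a in q),(0,255,0),0,6,1)
for q in w2px('side',np.c_[pads,[12]*3]): cv2.drawMarker(s,tuple(int(round(a)) for a in q),(0,255,0),0,6,1)
crop(s,180,140,270,320,1.85,'pics/s1.png')
E
```

```text
pads [[621.2, 255.1], [609.3, 162.3], [596.7, 69.1]]
board [[670.2, 297.6], [632.5, 14.3], [544.4, 26.1], [582.0, 308.4]]
bc [607.3, 161.6]
sides [285.8, 88.8, 284.8, 88.8]
dir 7.6
wide [360.2, 266.2]
small [432.6, -9.2]
cap [414.1, 167.0]
stand [617.9, -210.2]
spray [440.5, -141.1]
sprayshoulder [439.9, -140.5]
jar [364.8, -259.8]
red [464.2, -258.3]
tub [586.1, -32.8]
oil [[461.4, 150.5], [442.6, 124.4], [395.2, 160.6], [413.7, 187.1]]
oc [428.2, 155.6]
os [32.1, 59.7, 32.4, 60.1]
oilyaw [141.1, 142.5, 18.2]
side wide [211.0, 187.6]
side small [264.6, 281.2]
side cap [239.1, 203.2]
side stand [400.3, 361.4]
side spray [278.9, 320.2]
side jar [243.5, 422.0]
side red [312.6, 389.7]
```

View pics/s1.png

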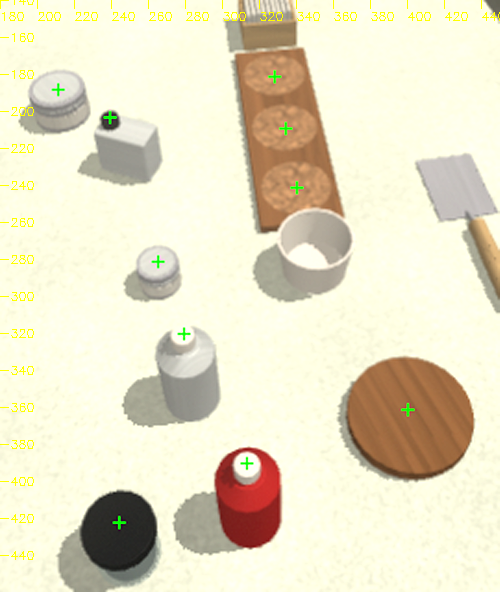

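```bash
cat > plan.py <<'E'
# plan.py : waypoints (x,y,z,yaw_deg,hand,step_mm,hold_rows) -> rows for arm_command; keeps the commanded pose
import json,os,sys,numpy as np
F='cmd.json'; start=[186.8,-490.7,226.7,20.84]
def plan(wps):
    P=np.array(json.load(open(F)) if os.path.exists(F) else start,float); rows=[]
    prev=P.copy()
    for x,y,z,w,h,step,hold in wps:
        t=np.array([x,y,z,w],float); n=max(1,int(np.ceil(max(np.linalg.norm((t-prev)[:3])/step,abs(t[3]-prev[3])/9))))
        for k in range(1,n+1): rows.append((h,*(prev+(t-prev)*k/n)))
        rows+= [(h,*t)]*hold; prev=t
    base=P
    for i in range(0,len(rows),20):
        out=[]; a=np.radians(base[3])
        for h,x,y,z,w in rows[i:i+20]:
            dx,dy=x-base[0],y-base[1]
            o=[h,int(round(dx*np.cos(a)+dy*np.sin(a))),int(round(dx*np.sin(a)-dy*np.cos(a))),int(round(base[2]-z)),int(round(base[3]-w))]; out+=o
        base=np.array([base[0]+o[1]*np.cos(a)+o[2]*np.sin(a),base[1]+o[1]*np.sin(a)-o[2]*np.cos(a),base[2]-o[3],base[3]-o[4]])
        print(str(out).replace(' ','')); print('end',base.round(1))
    json.dump(base.tolist(),open(F,'w'))
E
python3 - <<'E'
from plan import plan
plan([(365,-260,140,45,0,45,1),(365,-260,34,45,0,25,1),(365,-260,34,45,1,9,6)])
E
```

```text
[0,36,-22,12,-3,0,71,-43,25,-7,0,107,-65,37,-10,0,142,-87,50,-14,0,178,-109,62,-17,0,213,-130,74,-21,0,249,-152,87,-24,0,249,-152,87,-24,0,249,-152,108,-24,0,249,-152,129,-24,0,249,-152,150,-24,0,249,-152,172,-24,0,249,-152,193,-24,0,249,-152,193,-24,1,249,-152,193,-24,1,249,-152,193,-24,1,249,-152,193,-24,1,249,-152,193,-24,1,249,-152,193,-24,1,249,-152,193,-24]
end [ 365.4 -260.1   33.7   44.8]
[1,0,0,0,0]
end [ 365.4 -260.1   33.7   44.8]
```

Call:
arm_command:
  increments: [0,36,-22,12,-3,0,71,-43,25,-7,0,107,-65,37,-10,0,142,-87,50,-14,0,178,-109,62,-17,0,213,-130,74,-21,0,249,-152,87,-24,0,249,-152,87,-24,0,249,-152,108,-24,0,249,-152,129,-24,0,249,-152,150,-24,0,249,-152,172,-24,0,249,-152,193,-24,0,249,-152,193,-24]

```text
time: 1.85
tool_pos: [364.4, -260.2, 32.8]
tcp_rot: [-3.139, 0.0, 0.781]
contact_force: [0.1, 0.0, 0.3]
grip_width: 91.9
```

```bash
python3 - <<'E'
from h import *
crop(imaging.capture('side'),150,260,250,220,2.6,'pics/s2.png')
o=sensors.get_obs(); print(o['tool_pos'],np.degrees(o['tcp_rot']),o['joint_positions'],o['contact_force'])
E
```

```text
[ 364.96856005 -260.54907541   33.68753713] [-1.79946306e+02  1.12756119e-02  4.47827526e+01] [-7.91055573e-01  4.79009375e-01  1.96291623e+00 -3.07974116e-04
  7.00603843e-01 -1.63010937e-03] [ 0.02449811  0.46399161 -0.80461948]
```

View pics/s2.png

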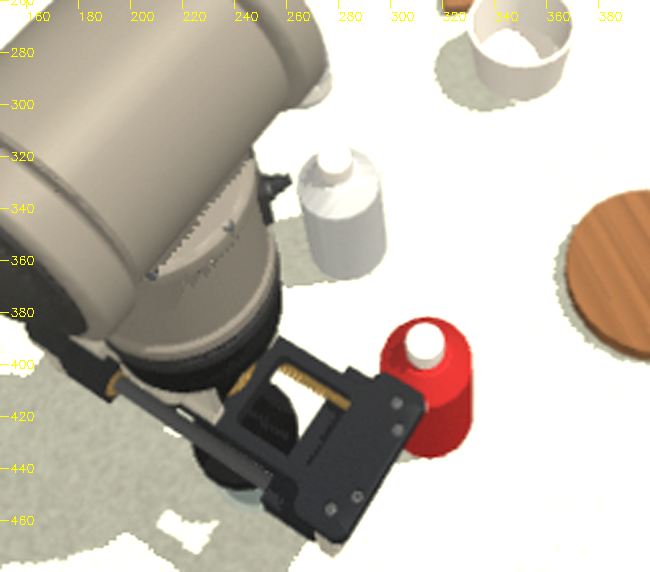

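The jar lid sits between the open jaws at about (255,415), clear of the red can, and the force is about 0. I'll close and carry.

```bash
python3 - <<'E'
from plan import plan
plan([(365,-260,34,45,1,9,6),(365,-260,180,45,1,25,1),(620.5,255.6,180,82.5,1,32,2),(620.5,255.6,60,82.5,1,25,1),(620.5,255.6,47,82.5,1,5,3)])
E
```

```text
[1,0,0,0,0,1,0,0,0,0,1,0,0,0,0,1,0,0,0,0,1,0,0,0,0,1,0,0,0,0,1,0,0,0,0,1,0,0,-25,0,1,0,0,-49,0,1,0,0,-73,0,1,0,0,-98,0,1,0,0,-122,0,1,0,0,-146,0,1,0,0,-146,0,1,30,-11,-146,-2,1,60,-21,-146,-4,1,91,-31,-146,-6,1,121,-42,-146,-8,1,151,-52,-146,-11,1,181,-62,-146,-13]
end [450.1 -88.5 179.7  57.8]
[1,32,-3,0,-2,1,64,-7,0,-4,1,96,-10,0,-6,1,128,-13,0,-8,1,159,-16,0,-10,1,191,-19,0,-12,1,223,-23,0,-14,1,255,-26,0,-16,1,287,-29,0,-18,1,318,-32,0,-20,1,350,-36,0,-23,1,382,-39,0,-25,1,382,-39,0,-25,1,382,-39,0,-25,1,382,-39,24,-25,1,382,-39,48,-25,1,382,-39,72,-25,1,382,-39,96,-25,1,382,-39,120,-25,1,382,-39,120,-25]
end [620.4 255.7  59.7  82.8]
[1,0,0,4,0,1,0,0,8,0,1,0,0,13,0,1,0,0,13,0,1,0,0,13,0,1,0,0,13,0]
end [620.4 255.7  46.7  82.8]
```

Call:
arm_command:
  increments: [1,0,0,0,0,1,0,0,0,0,1,0,0,0,0,1,0,0,0,0,1,0,0,0,0,1,0,0,0,0,1,0,0,0,0,1,0,0,-25,0,1,0,0,-49,0,1,0,0,-73,0,1,0,0,-98,0,1,0,0,-122,0,1,0,0,-146,0,1,0,0,-146,0,1,30,-11,-146,-2,1,60,-21,-146,-4,1,91,-31,-146,-6,1,121,-42,-146,-8,1,151,-52,-146,-11,1,181,-62,-146,-13]

```text
time: 4.4
tool_pos: [449.5, -87.1, 177.9]
tcp_rot: [-3.139, 0.001, 1.011]
contact_force: [-0.0, 0.4, -2.6]
grip_width: 54.8
```

Call:
arm_command:
  increments: [1,32,-3,0,-2,1,64,-7,0,-4,1,96,-10,0,-6,1,128,-13,0,-8,1,159,-16,0,-10,1,191,-19,0,-12,1,223,-23,0,-14,1,255,-26,0,-16,1,287,-29,0,-18,1,318,-32,0,-20,1,350,-36,0,-23,1,382,-39,0,-25,1,382,-39,0,-25,1,382,-39,0,-25,1,382,-39,24,-25,1,382,-39,48,-25,1,382,-39,72,-25,1,382,-39,96,-25,1,382,-39,120,-25,1,382,-39,120,-25]

```text
time: 6.9
tool_pos: [618.5, 254.2, 57.3]
tcp_rot: [-3.137, 0.003, 1.445]
contact_force: [0.9, -0.1, -1.5]
grip_width: 55.3
```

Call:
arm_command:
  increments: [1,0,0,4,0,1,0,0,8,0,1,0,0,13,0,1,0,0,13,0,1,0,0,13,0,1,0,0,13,0]

```text
time: 7.65
tool_pos: [620.5, 255.8, 46.9]
tcp_rot: [3.141, -0.0, 1.446]
contact_force: [0.4, -0.4, -2.4]
grip_width: 55.1
```

```bash
python3 - <<'E'
from h import *
crop(imaging.capture('side'),180,100,250,180,3,'pics/s3.png')
from plan import plan
X=dict(x=620.5,y=255.6)
plan([(620.5,255.6,47,82.5,0,9,5),(620.5,255.6,130,82.5,0,30,1),(428.5,155.6,130,142,0,45,2),(428.5,155.6,20,142,0,25,1)])
E
```

```text
[0,0,0,0,0,0,0,0,0,0,0,0,0,0,0,0,0,0,0,0,0,0,0,0,0,0,0,0,0,0,0,0,0,-28,0,0,0,0,-56,0,0,0,0,-83,0,0,0,0,-83,0,0,-18,-25,-83,-8,0,-35,-51,-83,-17,0,-53,-76,-83,-25,0,-70,-102,-83,-34,0,-88,-127,-83,-42,0,-106,-152,-83,-51,0,-123,-178,-83,-59,0,-123,-178,-83,-59,0,-123,-178,-83,-59,0,-123,-178,-61,-59]
end [428.4 155.8 107.7 141.8]
[0,0,0,22,0,0,0,0,44,0,0,0,0,66,0,0,0,0,88,0,0,0,0,88,0]
end [428.4 155.8  19.7 141.8]
```

View pics/s3.png

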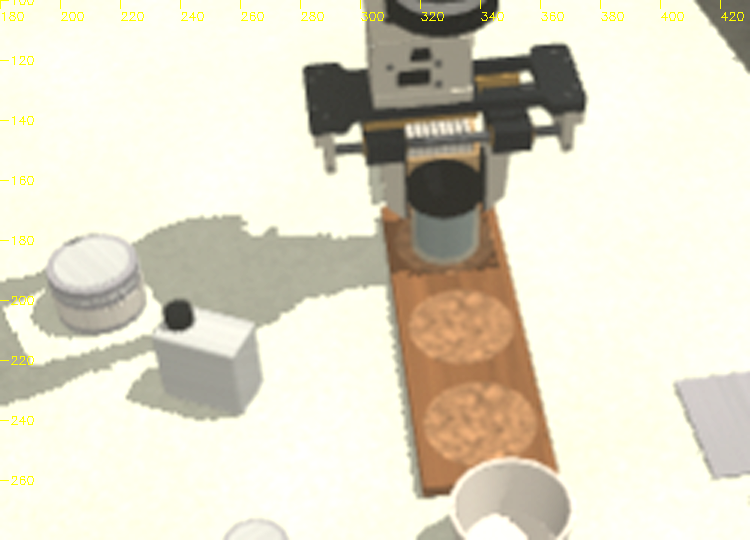

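The jar is upright and centred on the far pad at about (325,172), still held. I'll release it and go to the oil tin.

Call:
arm_command:
  increments: [0,0,0,0,0,0,0,0,0,0,0,0,0,0,0,0,0,0,0,0,0,0,0,0,0,0,0,0,0,0,0,0,0,-28,0,0,0,0,-56,0,0,0,0,-83,0,0,0,0,-83,0,0,-18,-25,-83,-8,0,-35,-51,-83,-17,0,-53,-76,-83,-25,0,-70,-102,-83,-34,0,-88,-127,-83,-42,0,-106,-152,-83,-51,0,-123,-178,-83,-59,0,-123,-178,-83,-59,0,-123,-178,-83,-59,0,-123,-178,-61,-59]

```text
time: 10.2
tool_pos: [430.5, 156.4, 108.3]
tcp_rot: [3.138, 0.003, 2.475]
contact_force: [0.4, 0.6, -0.1]
grip_width: 91.8
```

Call:
arm_command:
  increments: [0,0,0,22,0,0,0,0,44,0,0,0,0,66,0,0,0,0,88,0,0,0,0,88,0]

```text
time: 10.82
tool_pos: [428.0, 155.9, 18.1]
tcp_rot: [-3.139, -0.002, 2.475]
contact_force: [-0.6, -0.0, 0.0]
grip_width: 91.9
```

```bash
python3 - <<'E'
from plan import plan
plan([(428.5,155.6,20,142,1,9,7),(428.5,155.6,130,142,1,25,1),(608.3,162,130,82.5,1,30,2),(608.3,162,45,82.5,1,25,1),(608.3,162,33,82.5,1,5,3)])
E
```

```text
[1,0,0,0,0,1,0,0,0,0,1,0,0,0,0,1,0,0,0,0,1,0,0,0,0,1,0,0,0,0,1,0,0,0,0,1,0,0,0,0,1,0,0,-22,0,1,0,0,-44,0,1,0,0,-66,0,1,0,0,-88,0,1,0,0,-110,0,1,0,0,-110,0,1,-20,16,-110,8,1,-39,33,-110,17,1,-59,50,-110,25,1,-79,66,-110,34,1,-98,83,-110,42,1,-118,99,-110,51]
end [582.4 160.8 129.7  90.8]
[1,1,26,0,8,1,1,26,0,8,1,1,26,0,8,1,1,26,21,8,1,1,26,42,8,1,1,26,63,8,1,1,26,85,8,1,1,26,85,8,1,1,26,89,8,1,1,26,93,8,1,1,26,97,8,1,1,26,97,8,1,1,26,97,8,1,1,26,97,8]
end [608.4 162.1  32.7  82.8]
```

Call:
arm_command:
  increments: [1,0,0,0,0,1,0,0,0,0,1,0,0,0,0,1,0,0,0,0,1,0,0,0,0,1,0,0,0,0,1,0,0,0,0,1,0,0,0,0,1,0,0,-22,0,1,0,0,-44,0,1,0,0,-66,0,1,0,0,-88,0,1,0,0,-110,0,1,0,0,-110,0,1,-20,16,-110,8,1,-39,33,-110,17,1,-59,50,-110,25,1,-79,66,-110,34,1,-98,83,-110,42,1,-118,99,-110,51]

```text
time: 13.32
tool_pos: [582.3, 160.8, 127.6]
tcp_rot: [-3.139, 0.001, 1.581]
contact_force: [-0.0, -0.4, -0.9]
grip_width: 36.1
```

Call:
arm_command:
  increments: [1,1,26,0,8,1,1,26,0,8,1,1,26,0,8,1,1,26,21,8,1,1,26,42,8,1,1,26,63,8,1,1,26,85,8,1,1,26,85,8,1,1,26,89,8,1,1,26,93,8,1,1,26,97,8,1,1,26,97,8,1,1,26,97,8,1,1,26,97,8]

```text
time: 15.08
tool_pos: [608.5, 162.2, 32.8]
tcp_rot: [3.141, -0.0, 1.446]
contact_force: [-0.5, 0.5, -1.5]
grip_width: 36.2
```

```bash
python3 - <<'E'
from plan import plan
plan([(608.3,162,33,82.5,0,9,5),(608.3,162,150,82.5,0,30,1),(440,-141,150,82.5,0,45,2),(440,-141,46,82.5,0,25,1)])
E
```

```text
[0,0,0,0,0,0,0,0,0,0,0,0,0,0,0,0,0,0,0,0,0,0,0,0,0,0,0,0,0,0,0,0,0,-30,0,0,0,0,-59,0,0,0,0,-88,0,0,0,0,-117,0,0,0,0,-117,0,0,-40,-16,-117,0,0,-81,-32,-117,0,0,-121,-49,-117,0,0,-161,-65,-117,0,0,-201,-81,-117,0,0,-241,-97,-117,0,0,-282,-113,-117,0,0,-322,-129,-117,0,0,-322,-129,-117,0]
end [ 440.2 -141.3  149.7   82.8]
[0,0,0,0,0,0,0,0,20,0,0,0,0,41,0,0,0,0,62,0,0,0,0,83,0,0,0,0,104,0,0,0,0,104,0]
end [ 440.2 -141.3   45.7   82.8]
```

Call:
arm_command:
  increments: [0,0,0,0,0,0,0,0,0,0,0,0,0,0,0,0,0,0,0,0,0,0,0,0,0,0,0,0,0,0,0,0,0,-30,0,0,0,0,-59,0,0,0,0,-88,0,0,0,0,-117,0,0,0,0,-117,0,0,-40,-16,-117,0,0,-81,-32,-117,0,0,-121,-49,-117,0,0,-161,-65,-117,0,0,-201,-81,-117,0,0,-241,-97,-117,0,0,-282,-113,-117,0,0,-322,-129,-117,0,0,-322,-129,-117,0]

```text
time: 17.58
tool_pos: [438.7, -142.8, 148.7]
tcp_rot: [-3.14, -0.0, 1.442]
contact_force: [1.2, -0.2, 1.3]
grip_width: 92.1
```

Call:
arm_command:
  increments: [0,0,0,0,0,0,0,0,20,0,0,0,0,41,0,0,0,0,62,0,0,0,0,83,0,0,0,0,104,0,0,0,0,104,0]

```text
time: 18.45
tool_pos: [439.7, -139.6, 44.3]
tcp_rot: [-3.138, -0.001, 1.448]
contact_force: [0.3, -0.4, 0.3]
grip_width: 91.9
```

```bash
python3 - <<'E'
from plan import plan
plan([(440,-141,46,82.5,1,9,6),(440,-141,170,82.5,1,25,1),(596,68.5,170,82.5,1,30,2),(596,68.5,70,82.5,1,25,1),(596,68.5,59,82.5,1,5,3)])
E
```

```text
[1,0,0,0,0,1,0,0,0,0,1,0,0,0,0,1,0,0,0,0,1,0,0,0,0,1,0,0,0,0,1,0,0,0,0,1,0,0,-25,0,1,0,0,-50,0,1,0,0,-75,0,1,0,0,-100,0,1,0,0,-124,0,1,0,0,-124,0,1,25,14,-124,0,1,51,28,-124,0,1,76,43,-124,0,1,101,57,-124,0,1,127,71,-124,0,1,152,86,-124,0,1,177,100,-124,0]
end [561.5  21.9 169.7  82.8]
[1,25,14,0,0,1,51,28,0,0,1,51,28,0,0,1,51,28,0,0,1,51,28,25,0,1,51,28,50,0,1,51,28,75,0,1,51,28,100,0,1,51,28,100,0,1,51,28,103,0,1,51,28,107,0,1,51,28,111,0,1,51,28,111,0,1,51,28,111,0,1,51,28,111,0]
end [595.7  69.   58.7  82.8]
```

Call:
arm_command:
  increments: [1,0,0,0,0,1,0,0,0,0,1,0,0,0,0,1,0,0,0,0,1,0,0,0,0,1,0,0,0,0,1,0,0,0,0,1,0,0,-25,0,1,0,0,-50,0,1,0,0,-75,0,1,0,0,-100,0,1,0,0,-124,0,1,0,0,-124,0,1,25,14,-124,0,1,51,28,-124,0,1,76,43,-124,0,1,101,57,-124,0,1,127,71,-124,0,1,152,86,-124,0,1,177,100,-124,0]

```text
time: 20.95
tool_pos: [561.3, 22.8, 167.6]
tcp_rot: [-3.139, 0.0, 1.446]
contact_force: [-0.8, -1.1, -2.2]
grip_width: 49.4
```

Call:
arm_command:
  increments: [1,25,14,0,0,1,51,28,0,0,1,51,28,0,0,1,51,28,0,0,1,51,28,25,0,1,51,28,50,0,1,51,28,75,0,1,51,28,100,0,1,51,28,100,0,1,51,28,103,0,1,51,28,107,0,1,51,28,111,0,1,51,28,111,0,1,51,28,111,0,1,51,28,111,0]

```text
time: 22.82
tool_pos: [595.8, 69.1, 58.8]
tcp_rot: [3.141, 0.0, 1.446]
contact_force: [0.4, 0.6, -1.7]
grip_width: 49.3
```

```bash
python3 - <<'E'
from plan import plan
plan([(595.7,69,59,82.5,0,9,5),(595.7,69,170,82.5,0,30,1),(360,266,150,82.5,0,45,2),(360,266,8,82.5,0,25,1)])
E
```

```text
[0,0,0,0,0,0,0,0,0,0,0,0,0,0,0,0,0,0,0,0,0,0,0,0,0,0,0,0,0,0,0,0,0,-28,0,0,0,0,-56,0,0,0,0,-84,0,0,0,0,-111,0,0,0,0,-111,0,0,24,-37,-108,0,0,47,-74,-106,0,0,71,-111,-103,0,0,95,-148,-100,0,0,119,-185,-97,0,0,142,-221,-94,0,0,166,-258,-91,0,0,166,-258,-91,0,0,166,-258,-91,0]
end [360.4 265.9 149.7  82.8]
[0,0,0,23,0,0,0,0,47,0,0,0,0,71,0,0,0,0,94,0,0,0,0,118,0,0,0,0,142,0,0,0,0,142,0]
end [360.4 265.9   7.7  82.8]
```

Call:
arm_command:
  increments: [0,0,0,0,0,0,0,0,0,0,0,0,0,0,0,0,0,0,0,0,0,0,0,0,0,0,0,0,0,0,0,0,0,-28,0,0,0,0,-56,0,0,0,0,-84,0,0,0,0,-111,0,0,0,0,-111,0,0,24,-37,-108,0,0,47,-74,-106,0,0,71,-111,-103,0,0,95,-148,-100,0,0,119,-185,-97,0,0,142,-221,-94,0,0,166,-258,-91,0,0,166,-258,-91,0,0,166,-258,-91,0]

```text
time: 25.32
tool_pos: [360.5, 265.7, 149.2]
tcp_rot: [-3.141, 0.001, 1.447]
contact_force: [1.2, 0.3, 1.1]
grip_width: 91.4
```

Call:
arm_command:
  increments: [0,0,0,23,0,0,0,0,47,0,0,0,0,71,0,0,0,0,94,0,0,0,0,118,0,0,0,0,142,0,0,0,0,142,0]

```text
time: 26.2
tool_pos: [360.1, 264.6, 6.2]
tcp_rot: [-3.139, 0.002, 1.444]
contact_force: [0.2, -0.5, 0.4]
grip_width: 91.5
```

```bash
python3 - <<'E'
from plan import plan
plan([(360.4,266,8,82.5,1,9,6),(360.4,266,190,82.5,1,30,1),(460,60,190,82.5,1,35,0),(617.9,-210.2,190,82.5,1,32,2),(617.9,-210.2,40,82.5,1,25,1),(617.9,-210.2,24,82.5,1,5,3)])
E
```

```text
[1,0,0,0,0,1,0,0,0,0,1,0,0,0,0,1,0,0,0,0,1,0,0,0,0,1,0,0,0,0,1,0,0,0,0,1,0,0,-26,0,1,0,0,-52,0,1,0,0,-78,0,1,0,0,-104,0,1,0,0,-130,0,1,0,0,-156,0,1,0,0,-182,0,1,0,0,-182,0,1,-27,18,-182,0,1,-55,36,-182,0,1,-82,53,-182,0,1,-110,71,-182,0,1,-137,89,-182,0]
end [431.6 118.8 189.7  82.8]
[1,-27,18,0,0,1,-55,36,0,0,1,-80,55,0,0,1,-105,74,0,0,1,-129,93,0,0,1,-154,112,0,0,1,-179,131,0,0,1,-204,150,0,0,1,-229,169,0,0,1,-254,188,0,0,1,-278,207,0,0,1,-303,226,0,0,1,-303,226,0,0,1,-303,226,0,0,1,-303,226,25,0,1,-303,226,50,0,1,-303,226,75,0,1,-303,226,100,0,1,-303,226,125,0,1,-303,226,150,0]
end [ 618.1 -210.    39.7   82.8]
[1,0,0,0,0,1,0,0,4,0,1,0,0,8,0,1,0,0,12,0,1,0,0,16,0,1,0,0,16,0,1,0,0,16,0,1,0,0,16,0]
end [ 618.1 -210.    23.7   82.8]
```

Call:
arm_command:
  increments: [1,0,0,0,0,1,0,0,0,0,1,0,0,0,0,1,0,0,0,0,1,0,0,0,0,1,0,0,0,0,1,0,0,0,0,1,0,0,-26,0,1,0,0,-52,0,1,0,0,-78,0,1,0,0,-104,0,1,0,0,-130,0,1,0,0,-156,0,1,0,0,-182,0,1,0,0,-182,0,1,-27,18,-182,0,1,-55,36,-182,0,1,-82,53,-182,0,1,-110,71,-182,0,1,-137,89,-182,0]

```text
time: 28.7
tool_pos: [431.1, 117.8, 188.1]
tcp_rot: [-3.139, 0.001, 1.446]
contact_force: [0.5, -0.1, -2.3]
grip_width: 65.6
```

Call:
arm_command:
  increments: [1,-27,18,0,0,1,-55,36,0,0,1,-80,55,0,0,1,-105,74,0,0,1,-129,93,0,0,1,-154,112,0,0,1,-179,131,0,0,1,-204,150,0,0,1,-229,169,0,0,1,-254,188,0,0,1,-278,207,0,0,1,-303,226,0,0,1,-303,226,0,0,1,-303,226,0,0,1,-303,226,25,0,1,-303,226,50,0,1,-303,226,75,0,1,-303,226,100,0,1,-303,226,125,0,1,-303,226,150,0]

```text
time: 31.2
tool_pos: [617.6, -208.5, 38.8]
tcp_rot: [-3.141, -0.0, 1.447]
contact_force: [0.6, 0.6, -2.1]
grip_width: 65.6
```

Call:
arm_command:
  increments: [1,0,0,0,0,1,0,0,4,0,1,0,0,8,0,1,0,0,12,0,1,0,0,16,0,1,0,0,16,0,1,0,0,16,0,1,0,0,16,0]

```text
time: 32.2
tool_pos: [618.1, -209.9, 23.8]
tcp_rot: [3.142, 0.0, 1.446]
contact_force: [0.6, 0.1, -2.6]
grip_width: 65.8
```

```bash
python3 - <<'E'
from plan import plan
plan([(618,-210,24,82.5,0,9,5),(618,-210,150,82.5,0,30,1),(432.6,-9,150,82.5,0,45,2),(432.6,-9,6,82.5,0,25,1)])
E
```

```text
[0,0,0,0,0,0,0,0,0,0,0,0,0,0,0,0,0,0,0,0,0,0,0,0,0,0,0,0,0,0,0,0,0,-26,0,0,0,0,-51,0,0,0,0,-76,0,0,0,0,-101,0,0,0,0,-126,0,0,0,0,-126,0,0,25,-30,-126,0,0,50,-60,-126,0,0,76,-90,-126,0,0,101,-119,-126,0,0,126,-149,-126,0,0,151,-179,-126,0,0,176,-209,-126,0,0,176,-209,-126,0]
end [432.6  -9.3 149.7  82.8]
[0,0,0,0,0,0,0,0,24,0,0,0,0,48,0,0,0,0,72,0,0,0,0,96,0,0,0,0,120,0,0,0,0,144,0,0,0,0,144,0]
end [432.6  -9.3   5.7  82.8]
```

Call:
arm_command:
  increments: [0,0,0,0,0,0,0,0,0,0,0,0,0,0,0,0,0,0,0,0,0,0,0,0,0,0,0,0,0,0,0,0,0,-26,0,0,0,0,-51,0,0,0,0,-76,0,0,0,0,-101,0,0,0,0,-126,0,0,0,0,-126,0,0,25,-30,-126,0,0,50,-60,-126,0,0,76,-90,-126,0,0,101,-119,-126,0,0,126,-149,-126,0,0,151,-179,-126,0,0,176,-209,-126,0,0,176,-209,-126,0]

```text
time: 34.7
tool_pos: [430.2, -7.6, 148.7]
tcp_rot: [-3.139, -0.0, 1.448]
contact_force: [1.1, 0.4, -0.2]
grip_width: 91.5
```

Call:
arm_command:
  increments: [0,0,0,0,0,0,0,0,24,0,0,0,0,48,0,0,0,0,72,0,0,0,0,96,0,0,0,0,120,0,0,0,0,144,0,0,0,0,144,0]

```text
time: 35.7
tool_pos: [432.0, -9.7, 4.1]
tcp_rot: [-3.138, -0.0, 1.445]
contact_force: [0.2, 0.2, 0.8]
grip_width: 91.5
```

```bash
python3 - <<'E'
from h import *
crop(imaging.capture('side'),230,140,260,290,2.05,'pics/s4.png')
from plan import plan
plan([(432.6,-9.3,6,82.5,1,9,7),(432.6,-9.3,150,82.5,1,25,1),(618.1,-210,150,82.5,1,32,2),(618.1,-210,75,82.5,1,25,1),(618.1,-210,64,82.5,1,5,3)])
E
```

```text
[1,0,0,0,0,1,0,0,0,0,1,0,0,0,0,1,0,0,0,0,1,0,0,0,0,1,0,0,0,0,1,0,0,0,0,1,0,0,0,0,1,0,0,-24,0,1,0,0,-48,0,1,0,0,-72,0,1,0,0,-96,0,1,0,0,-120,0,1,0,0,-144,0,1,0,0,-144,0,1,-20,23,-144,0,1,-39,46,-144,0,1,-59,70,-144,0,1,-78,93,-144,0,1,-98,116,-144,0]
end [ 535.5 -121.   149.7   82.8]
[1,-19,23,0,0,1,-39,47,0,0,1,-58,70,0,0,1,-78,93,0,0,1,-78,93,0,0,1,-78,93,0,0,1,-78,93,25,0,1,-78,93,50,0,1,-78,93,75,0,1,-78,93,75,0,1,-78,93,78,0,1,-78,93,82,0,1,-78,93,86,0,1,-78,93,86,0,1,-78,93,86,0,1,-78,93,86,0]
end [ 618.1 -210.    63.7   82.8]
```

View pics/s4.png

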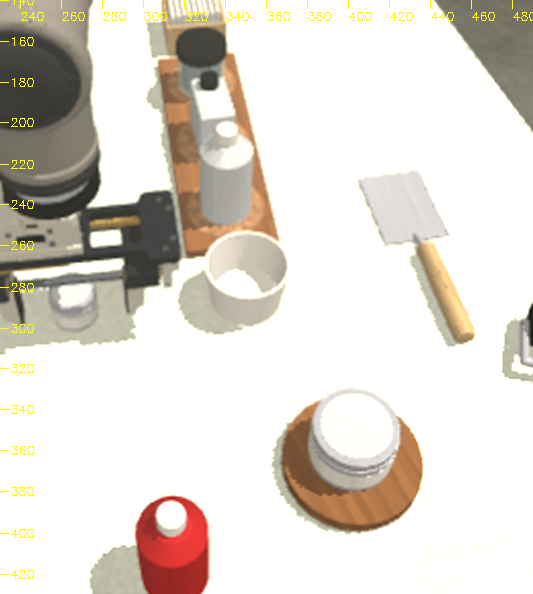

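The wide tin stands on the stand with its top centre at about (403,347) in the side view. The jar, oil tin and spray can are upright on the board, and the small tin is between the jaws at (265,283).

Call:
arm_command:
  increments: [1,0,0,0,0,1,0,0,0,0,1,0,0,0,0,1,0,0,0,0,1,0,0,0,0,1,0,0,0,0,1,0,0,0,0,1,0,0,0,0,1,0,0,-24,0,1,0,0,-48,0,1,0,0,-72,0,1,0,0,-96,0,1,0,0,-120,0,1,0,0,-144,0,1,0,0,-144,0,1,-20,23,-144,0,1,-39,46,-144,0,1,-59,70,-144,0,1,-78,93,-144,0,1,-98,116,-144,0]

```text
time: 38.25
tool_pos: [535.4, -121.4, 147.8]
tcp_rot: [-3.139, -0.001, 1.446]
contact_force: [0.6, -1.4, 0.4]
grip_width: 41.4
```

```bash
python3 - <<'E'
from h import *
t=imaging.capture('top'); crop(t,160,160,330,100,2.4,'pics/t5.png')
print('wide from side',px2w('side',[(402.7,346.8)],57))
print(sensors.get_obs()['grip_width'])
E
```

```text
wide from side [[ 617.97779553 -206.86426095]]
41.34568597672766
```

View pics/t5.png

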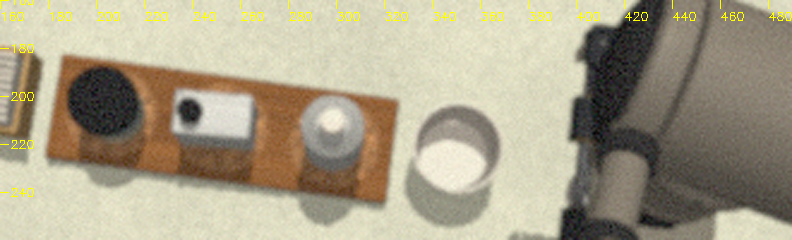

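In the top view all three things stand on their pads: jar lid at (203,202), oil tin at (247,206), nozzle at (299,210). The small tin is held (41 mm). I'll place it.

Call:
arm_command:
  increments: [1,-19,23,0,0,1,-39,47,0,0,1,-58,70,0,0,1,-78,92,0,0,1,-78,92,0,0,1,-78,92,0,0,1,-78,92,25,0,1,-78,92,50,0,1,-78,92,75,0,1,-78,92,75,0,1,-78,92,78,0,1,-78,92,82,0,1,-78,92,86,0,1,-78,92,86,0,1,-78,92,86,0,1,-78,92,86,0]

```text
time: 40.3
tool_pos: [617.2, -209.9, 63.9]
tcp_rot: [3.141, 0.0, 1.446]
contact_force: [-0.5, 0.4, -0.4]
grip_width: 41.2
```

Call:
arm_command:
  increments: [0,0,0,0,0,0,0,0,0,0,0,0,0,0,0,0,0,0,0,0,0,0,0,0,0,0,0,0,0,0,0,0,0,-20,0,0,0,0,-50,0,0,0,0,-90,0,0,0,0,-130,0,0,40,0,-130,0,0,80,20,-130,0,0,120,50,-130,0,0,160,80,-130,0,0,200,110,-130,0,0,240,140,-130,0,0,240,140,-130,0,0,240,140,-130,0]

```text
time: 42.55
tool_pos: [785.5, 10.6, 193.0]
tcp_rot: [-3.14, 0.001, 1.446]
contact_force: [-0.2, -0.5, -0.4]
grip_width: 92.0
```

```bash
python3 - <<'E'
from h import *
o=sensors.get_obs();print(o['tool_pos'],o['time'])
a=imaging.capture('side'); b=imaging.capture('top'); 
# side stand crop and top board+stand crop stacked
crop(a,340,290,120,120,4,'pics/a.png',10); crop(b,175,165,160,85,5,'pics/b.png',10); crop(b,390,170,90,80,4,'pics/c.png',10)
A,B,C=[cv2.imread(f'pics/{k}.png') for k in 'abc']
o=np.zeros((600,800,3),np.uint8)
B=cv2.resize(B,None,fx=.0+1,fy=1)
cv2.imwrite('pics/final_board.png',B)
o=np.zeros((480,840,3),np.uint8); o[:,:480]=A; o[:320,480:]=C; cv2.imwrite('pics/final_stand.png',o[:,:800])
E
```

```text
[785.50901022  10.60592363 192.98072667] 42.55
```

View pics/final_stand.png

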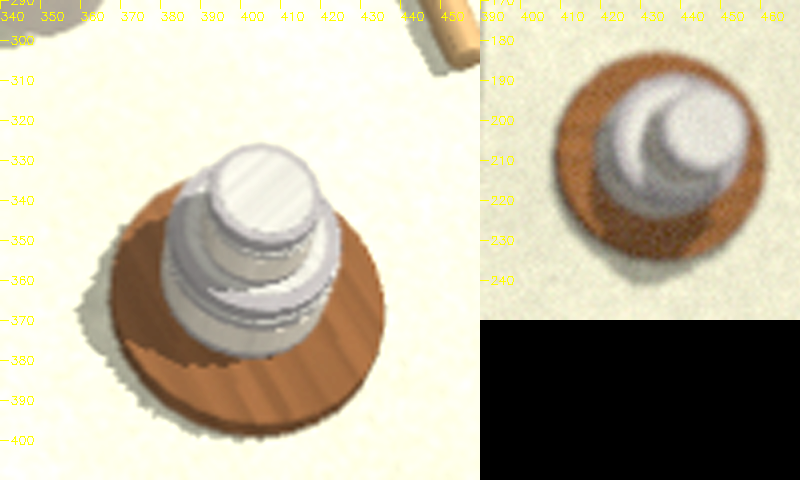

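View pics/final_board.png

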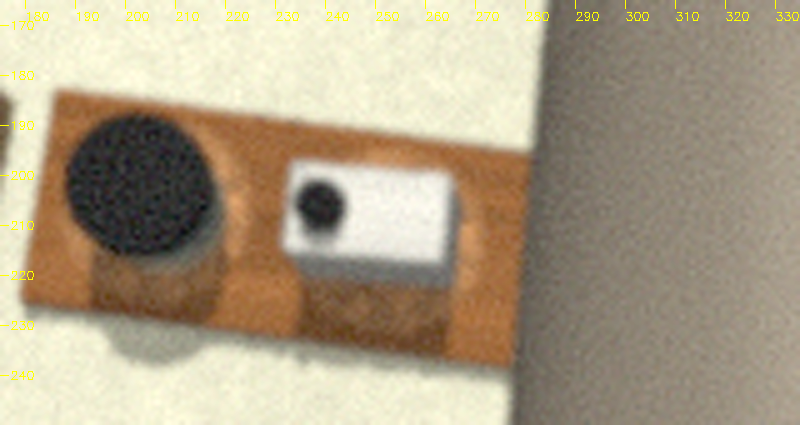

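The small tin stands on the wide tin, with its top at (406,338) in the side view and (446,202) in the top view. The jar lid is at (203.4,202.4) and the oil tin top at (249,207). I'll turn these into positions.

```bash
python3 - <<'E'
from h import *
f=lambda n,u,z:px2w(n,[u],z)[0]
u=np.array([.1306,.9914]);v=np.array([.9914,-.1306]);c=np.array([608.3,162])
for k,n,p,z in (('jar','top',(203.4,202.4),72),('oil','top',(249,207.2),72),('spray','top',(298.3,210.4),117)):
    d=f(n,p,z)-c; print(k,(d@v).round(1),(d@u).round(1))
for k,n,p,z in (('small','side',(406.2,338),91),('small','top',(446.2,202),91),('wide','top',(438.5,206.2),57),('wide','side',(402.7,346.8),57),('stand','top',(435,209),15)):
    print(k,n,f(n,p,z).round(1))
E
```

```text
jar -1.5 88.3
oil 0.9 1.5
spray -0.8 -93.5
small side [ 617.6 -210.9]
small top [ 617.3 -210.1]
wide top [ 615.8 -205.2]
wide side [ 618.  -206.9]
stand top [ 618.  -210.4]
```

All are within limits. One last look at the spray can, which the arm now hides in the top view.

```bash
python3 - <<'E'
from h import *
crop(imaging.capture('side'),220,100,280,240,2.4,'pics/s6.png')
E
```

```text
(no output)
```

View pics/s6.png

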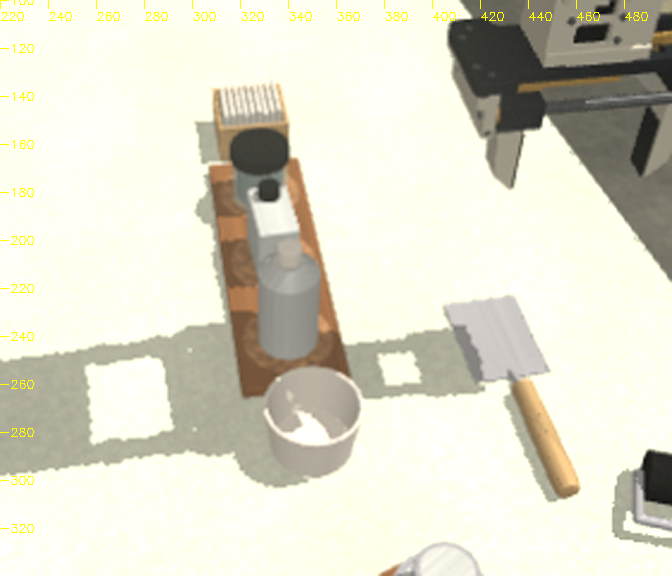

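The spray can is upright on its pad at (340,235), the gripper is clear of everything, and the knife is where it was. Handing in.

```bash
python3 -c "
from plant import ticket; print(ticket.close_job())"
```

```text
the job is handed in; nothing more can be done
None
```

I set out the ink bench and handed the job in at about 43 s. The hand-in reports no verdict, so what follows comes from my own checks in the last pictures. All five things stood upright, the gripper was clear of everything, and the ink knife was where it started.

| Thing | Offset found | Limit |
|---|---|---|
| Spray can | about 2 mm from the centre of the pad by the tub | 15 mm |
| Oil tin | about 2 mm from the middle pad centre | 15 mm |
| Jar | about 7 mm short along the board, 1.5 mm across | 15 mm |
| Wide tin | about 3.5 mm (side camera) to 5.5 mm (top camera) from the stand centre | 15 mm |
| Small tin | about 4 to 5 mm from the wide tin's centre | 12 mm |

- **Jar:** its reading disagrees with the roughly 0 mm I aimed for. Part of that is probably the top view, which reads lengths on the board about 1% short. I left it, since even the uncorrected reading is within the limit.
- **Wide tin:** the two cameras disagree by about 3 mm on where it stands.

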